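Roll the bracelet mandrel to its marked place

TASK

Roll the wooden bracelet mandrel across the soldering board by stroking its top with the fingertips, so that it turns over as it travels and comes to rest lying inside its outline marked on the board. Work only on its top: do not shove it from the side, and do not pick it up. Leave the charcoal block, the mallet and the jar where they are, and take the hand away at the end.

Things in the scene. Friction and masses are not known exactly. Their poses are not given: they have to be found in the camera images.
- mandrel: Plain wooden cylinder (bracelet mandrel), 50 mm diameter, 140 mm long, about 0.15 to 0.3 kg, lying on the soldering board; loose. Its top is 25 mm above its origin. Origin: the cylinder's centre, on its axis. Its x axis runs along the cylinder; its y and z axes turn as it rolls (z points up at the start). It lies almost square to the way to the outline. There is little to stop it rolling: let go while moving it coasts on for a few cm; it stays put when left at rest.
- board: Flat cork-coloured soldering board, fixed, 200 mm (x) by 460 mm (y), 12 mm thick, lying on the bench. Origin: centre of its underside, on the bench; its top is 12 mm above. The mandrel travels along its y axis, either way.
- outline: The mandrel's marked place: a rectangle of thin dark lines (4 mm wide) painted flush on the board, 164 mm (x) by 70 mm (y) inside the lines, on one side (+y or -y) of the mandrel, centre 85 to 160 mm from the mandrel's. Origin: its centre on the board's top. Its x axis is the direction in which the mandrel is to lie.
- block: Bystander: black charcoal block, 90 mm (x) by 50 mm (y) by 25 mm high, loose on the board on the side of the mandrel away from the outline. Origin: centre of its underside.
- mallet: Bystander: small mallet, about 210 mm long (handle along its y axis, 22 mm thick), head 86 mm wide along x at +y 115 mm, 32 mm high, lying loose on the bench beyond the board. Origin: underside, 80 mm from the handle's end.
- jar: Bystander: closed glass jar, 50 mm diameter, 60 mm tall, standing loose on the bench beyond the board. Origin: centre of its underside.
Things that resemble listed ones, but are neither listed nor needed, are in the scene too. Leave any purple look-alike of the mandrel alone.

How it is judged:
By the outcome, as a careful person would: the job done as asked, in the order asked, and still so for the second after the job is handed in, with the robot touching nothing.
It also fails if it takes over 58 s, if anything falls off the work surface, if the arm or the gripper's body presses on something with over 40 N, if the wrist force passes 120 N, or if a joint passes its speed limit or range.

ROBOT

A 7-joint arm with a two-finger parallel gripper is mounted at the origin on the work surface. World frame = base frame: x ahead of the robot, y to its left, z up, the work surface at z = 0. Lengths are in m, angles in degrees, forces in N, time in s.
With the tool pointing down it reaches from about 0.425 to 0.925 m from the base axis. Payload 6.8 kg.
Tool frame: the origin (TCP) lies on the centre line of the jaws, within the pads' length; the fingertips stand 17 mm ahead of it and the grasp point (between the pads) lies 2 mm behind it; z points along the fingers, x is the direction in which the jaws open and shut, and the axes are right-handed (so a half turn about z gives the same grasp; the last joint's range is limited). The gripper opens to 88 mm and grips with 3 to 60 N. Pads are 20 mm wide; open, the fingers measure 115 mm over their backs; the gripper's body (75 mm by 178 mm) begins 61 mm behind the grasp point.
Start: joints at [-75.808, 27.33, 1.283, 89.118, -0.659, 63.558, -4.761], TCP at [0.235, 0.633, 0.219] pointing down, gripper open.
Joint ranges: [-169.35, 169.35], [-19.33, 120.38], [-80.79, 83.38], [13.8, 139.57], [-78.32, 258.32], [9.67, 109.79], [-169.56, 169.56]. Speed limits (degrees/s): [136.94, 136.94, 180, 180, 180, 180, 180].

INTERFACE

Orientations are given as [roll, pitch, yaw] about the fixed x, y, z axes, in that order (R = Rz(yaw) Ry(pitch) Rx(roll)).
In Python, from workcell import manip gives the robot as it stands. The module is installed in compiled form; this text tells all that it offers.
- The arm moves only by the shell command python3 -m handwheel 'ROWS' [FORCE]. ROWS is JSON, a list that holds one entry, the list of rows, each a list of 5 numbers: the finger opening in cm, from 0 to 8.78, then the shift along the world's x, y, z in cm, then the turn about the world's z in rad. In form: [[[gripper, tx, ty, tz, twist], ...]]. A call has 1 to 8 rows; each row shifts and turns the pose as measured when the row begins; what a row does not reach is not made up. A row lasts 1/8 s, in which the tool goes at most 62.5 mm and 10.7 degrees, less where a joint would pass 70% of its speed; a pose out of reach is approached as far as the arm can. A call is refused whole if a number of a shift passes 6.25 or a number of a turn 0.188, either way. A call with a gripper value outside its range is refused whole. The fingers move at their own pace and stop on an object; FORCE is the grip in N (left out, the last holds). Time passes only in rows, so rows that do not move let the fingers close. It gives the time, the measured TCP pose, the force and the opening at its end, in the units of the state.
- manip.read_state(): the state, without advancing time (a new reading comes with each control period).
- manip.capture(name): name is "scene" or "top"; returns a dict with "color" (420x560x3 uint8, red, green, blue), "z_map" (420x560 float32, m along the optical axis (not along the pixel's ray), 0 where there is no reading), "mtx" (3x3 intrinsics, pixels), "T" (4x4, takes a point from camera to world coordinates). Camera axes: x right, y up, looking along -z (the intrinsics and any distortion apply to the point x, -y, -z); pixel columns grow to the right and rows downward; lengths in m; the calibration is good to about 2 mm. A picture is of the moment at which its call begins.
- manip.sign_off(): hands the job in, once; it reports no verdict.
Trained networks look in a picture, given as the dict that the camera call returned (one of the last four; its "shot" number tells which), for a name from the list of things; names that differ only in an ending like _2 or _b are one class to them, and where a whole thing is asked for, a point or a joint stands for the part that bears it (a point fixed in the world has none). Each returns a list of dicts, best first, with "conf" (0 to 1); they miss things now and then, are a little off and sometimes report something else, mostly with a low value. They report only what shows in the picture. A call takes as long as a camera call. They do not tell look-alikes from the thing itself.
- manip.boxes_of(name, picture): "position" ([row, column] as shares, 0 to 1, of the picture: columns of its width, rows of its height, amid what is visible of it).
- manip.place_of(name, picture): "position" ([row, column] as shares, 0 to 1, of the picture: columns of its width, rows of its height: a listed point, or the origin of a listed thing).
The state is a dict: "time_s": time; "joint_pos": joint angles; "qd": joint speeds; "joint_efforts": joint torques, N m; "position": TCP position; "ee_rot": TCP orientation; "ft_force": force on the tool from outside, world axes, zero at the start; "moment": the same for the moment, N m; "grip_width": opening from 0.0 (shut) to 1.0 (fully open).
Only numpy, scipy, OpenCV 4.12 (cv2) and the standard library are available. Lean on these libraries where they do the work, as an engineer would, in place of code of your own. Each camera call takes 0.05 s, during which the arm holds its last target. There are 200 camera calls.

## Working session

There is one attempt and no reset: what is moved stays moved. The work goes in short steps, Python scripts to look and compute and a shell command to move; the robot and the scene stay as the last step left them, time stands still between calls to the robot, and variables do not carry over. Pictures are saved under pics/ and viewed, about 8 in all and at most 12, crops included, and the job is handed in when it is done.

```bash
mkdir -p pics
cat > h.py <<'E'
from workcell import manip
import numpy as np, cv2
def w(p,r,c,z=None):
    "pixel row,col -> world; by depth, or on plane z"
    K=p["mtx"];T=p["T"]
    d=np.array([(c-K[0,2])/K[0,0],-(r-K[1,2])/K[1,1],-1.])
    R=T[:3,:3]@d;o=T[:3,3]
    if z is None:
        s=p["z_map"][int(round(r)),int(round(c))]
    else: s=(z-o[2])/R[2]
    return o+s*R
def save(p,n): cv2.imwrite("pics/"+n,p["color"][:,:,::-1])
E
python3 - <<'E'
from h import *
for n in("top","scene"):
    p=manip.capture(n);save(p,n+"1.png")
    for t in("mandrel","outline","block","mallet","jar","board"):
        for q in manip.place_of(t,p)[:3]:
            r,c=q["position"][0]*420,q["position"][1]*560
            print(n,t,round(q["conf"],2),round(r),round(c),w(p,min(r,419),min(c,559)).round(3))
s=manip.read_state();print(s["time_s"],s["position"],s["ee_rot"],s["grip_width"])
E
```

```text
top mandrel 0.96 304 263 [0.342 0.162 0.05 ]
top mandrel 0.72 216 169 [0.574 0.406 0.047]
top mandrel 0.58 222 293 [0.547 0.082 0.059]
top outline 0.79 218 255 [0.569 0.182 0.011]
top block 0.64 218 346 [ 0.559 -0.059  0.037]
top block 0.35 224 293 [0.541 0.083 0.061]
top mallet 0.97 145 370 [ 0.767 -0.139  0.025]
top jar 0.55 144 256 [0.765 0.175 0.061]
top board 0.74 223 299 [0.546 0.066 0.055]
scene mandrel 0.92 150 291 [0.352 0.172 0.045]
scene mandrel 0.88 197 398 [0.595 0.408 0.042]
scene mandrel 0.71 217 280 [0.566 0.072 0.06 ]
scene outline 0.53 213 313 [0.554 0.175 0.008]
scene block 0.73 235 235 [ 0.574 -0.055  0.038]
scene mallet 0.92 317 224 [ 0.781 -0.14   0.025]
scene jar 0.7 284 341 [0.797 0.164 0.059]
scene board 0.6 226 275 [0.584 0.054 0.047]
0.7 [0.23514892 0.63272648 0.21867735] [-1.79999933e+02 -1.56000103e-03  6.96137086e+01] 1.001587979217776
```

View pics/top1.png

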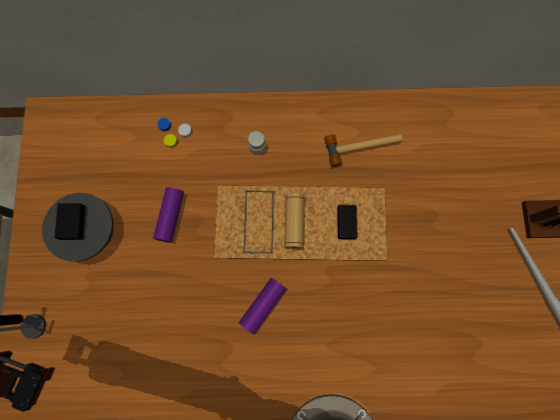

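View pics/scene1.png

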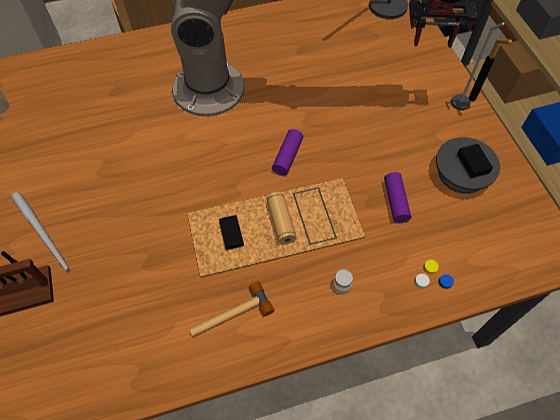

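The top view shows three cylinders. The tan wooden one on the board, at row 222, col 295, sits beside the outline (row 221, col 259), so it is the mandrel. The purple ones at (305,263) and (215,169) are look-alikes. The block is at (222,347). Next I'll measure accurately and confirm in an enlarged crop.

```bash
cat >> h.py <<'E'
def cloud(p):
    r,c=np.mgrid[:420,:560];K=p["mtx"];T=p["T"];z=p["z_map"]
    P=np.stack([(c-K[0,2])/K[0,0]*z,-(r-K[1,2])/K[1,1]*z,-z],-1)
    return P@T[:3,:3].T+T[:3,3]
def mandrel(p):
    X=cloud(p);a=p["color"].astype(int)
    m=(X[...,2]>.040)&(X[...,2]<.075)&(X[...,0]>.44)&(X[...,0]<.67)&(X[...,1]>-.02)&(X[...,1]<.33)&(a[...,0]>a[...,2]+20)
    q=X[m];b=cv2.minAreaRect((q[:,:2]*1000).astype(np.float32))
    return len(q),b,q.mean(0).round(4),np.percentile(q[:,2],95).round(4)
def outline(p):
    X=cloud(p);g=p["color"].max(-1)
    m=(g<75)&(X[...,2]<.03)&(X[...,0]>.44)&(X[...,0]<.67)&(X[...,1]>.09)&(X[...,1]<.30)
    r,c=np.nonzero(m);q=np.array([w(p,i,j,.012) for i,j in zip(r,c)])
    return len(q),cv2.minAreaRect((q[:,:2]*1000).astype(np.float32))
E
python3 - <<'E'
from h import *
for n in("top","scene"):
    p=manip.capture(n);print(n,mandrel(p),outline(p))
    X=cloud(p);a=p["color"].max(-1)
    for nm,m in(("block",(a<60)&(X[...,2]>.03)&(X[...,2]<.05)&(abs(X[...,0]-.56)<.1)&(abs(X[...,1]+.05)<.1)),):
        print(nm,cv2.minAreaRect((X[m][:,:2]*1000).astype(np.float32)))
    if n=="top": cv2.imwrite("pics/crop.png",cv2.resize(p["color"][170:280,200:400,::-1],None,fx=4,fy=4))
E
```

```text
top (1007, ((555.859375, 77.97230529785156), (49.280696868896484, 141.25234985351562), 86.76473236083984), array([0.5539, 0.0782, 0.0573]), np.float64(0.0641)) (57, ((561.37548828125, 174.22451782226562), (75.64031219482422, 168.58583068847656), 87.41522979736328))
block ((551.684814453125, -61.73760223388672), (48.05138397216797, 88.8935775756836), 87.65960693359375)
scene (834, ((557.5192260742188, 77.78382873535156), (49.66016387939453, 143.96116638183594), 87.25489044189453), array([0.5611, 0.0758, 0.0554]), np.float64(0.0631)) (154, ((571.7463989257812, 188.82489013671875), (187.4822998046875, 188.32986450195312), 87.83245086669922))
block ((555.145751953125, -63.23541259765625), (49.149818420410156, 91.7643814086914), 87.6233139038086)
```

View pics/crop.png

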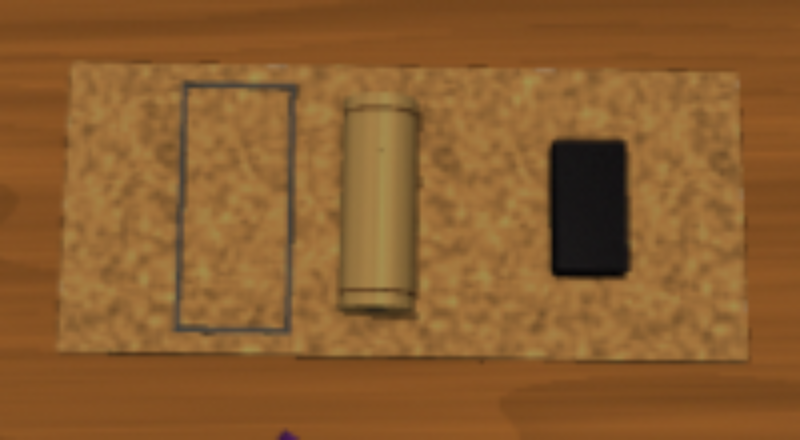

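The crop (4x; crop pixel 380,205 is the mandrel) confirms the tan cylinder as the mandrel.

| Item | Centre x, y (m) | Notes |
|---|---|---|
| Mandrel | (0.556, 0.078) | top at 0.062, sizes match |
| Outline | (0.561, 0.174) | measured about 168×76 over the lines, as expected |

The mandrel has to travel about 96 mm in +y and 4 mm in +x. I'll span it with both fingertips along its axis, which needs yaw of about -3°, and use several short top strokes. Each stroke moves the fingertips twice as far as the mandrel travels.

```bash
python3 -m handwheel '[[[6,2.9,-5.1,0,-0.13],[6,2.9,-5.1,0,-0.13],[6,2.9,-5.1,0,-0.13],[6,2.9,-5.1,0,-0.13],[6,2.9,-5.1,0,-0.13],[6,2.9,-5.1,0,-0.13],[6,2.9,-5.1,0,-0.13],[6,2.9,-5.1,0,-0.13]]]' 10
```

```text
time_s: 1.8
position: [0.4689, 0.217, 0.22]
ee_rot: [-179.7, -0.3, 8.7]
ft_force: [-0.3, 0.7, -0.3]
grip_width: 0.682
```

```bash
python3 -m handwheel '[[[6,2.9,-4.5,-1,-0.07],[6,2.9,-4.5,-2,-0.07],[6,2.5,-3.5,-3,-0.05],[6,0.5,-1,-3,0],[6,0,0,-1.5,0],[6,0,0,0,0]]]'
```

```text
time_s: 2.55
position: [0.5625, 0.0734, 0.1149]
ee_rot: [-179.6, -0.7, -3.1]
ft_force: [0.5, 0.8, -0.3]
grip_width: 0.688
```

```bash
python3 -m handwheel '[[[6,-0.5,-0.2,-2,0],[6,0,0,-1.1,0],[6,0,0,-0.2,0],[6,0,0,-0.2,0],[6,0,0,-0.2,0]]]'
```

```text
time_s: 3.18
position: [0.5603, 0.0763, 0.0815]
ee_rot: [-179.3, -1.1, -2.7]
ft_force: [-0.2, -0.8, -0.1]
grip_width: 0.686
```

```bash
python3 -m handwheel '[[[6,-0.3,-0.6,0,0],[6,-0.1,-0.2,-0.2,0],[6,0,0,-0.2,0],[6,0,0,-0.2,0]]]'
```

```text
time_s: 3.68
position: [0.5564, 0.0673, 0.0758]
ee_rot: [-179.3, -1.2, -2.8]
ft_force: [0.5, 0.9, 0.6]
grip_width: 0.682
```

Run:
```python
from h import *
p=manip.capture("scene");print(mandrel(p));save(p,"s2.png")
cv2.imwrite("pics/crop2.png",cv2.resize(p["color"][130:290,180:380,::-1],None,fx=4,fy=3.75))
s=manip.read_state();print(s["position"],s["ft_force"],s["ee_rot"])
```

```text
(341, ((559.5194091796875, 77.388671875), (49.65235900878906, 139.7120361328125), 86.88763427734375), array([0.599 , 0.0749, 0.0545]), np.float64(0.0628))
[0.5562007  0.06737112 0.07553377] [-0.3649996   0.47190547 -0.80160395] [-179.3224639    -1.16033708   -2.77865353]
```

View pics/crop2.png

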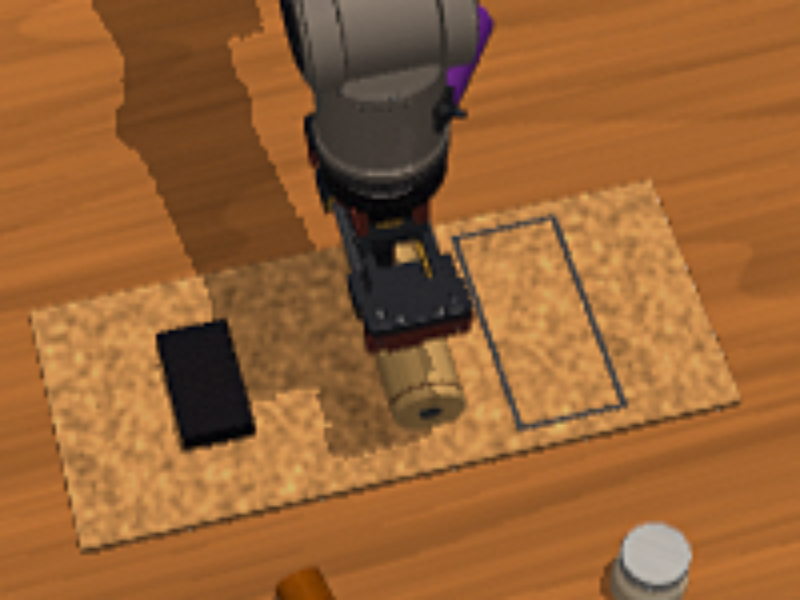

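The picture shows the hand over the mandrel, still behind its apex and not in contact; the mandrel is unmoved (y 0.077). The tool has picked up a 1° tilt, so I'll close the fingers into one central contact. Then I'll rise and come down on the apex.

```bash
python3 -m handwheel '[[[0,0,0,1,0],[0,0,0.4,0.3,0],[0,0,0.4,0,0],[0,0,0,0,0],[0,0,0,0,0],[0,0,0,0,0]]]'
```

```text
time_s: 4.47
position: [0.5564, 0.0766, 0.0896]
ee_rot: [-179.3, -1.2, -2.7]
ft_force: [-0.2, 0.8, -0.1]
grip_width: 0.037
```

```bash
python3 -m handwheel '[[[0,0,-0.1,-0.6,0],[0,0,0,-0.3,0],[0,0,0,-0.2,0],[0,0,0,-0.2,0]]]'
```

```text
time_s: 4.97
position: [0.5561, 0.0752, 0.0753]
ee_rot: [-179.3, -1.1, -2.8]
ft_force: [-0.9, 0.1, -0.4]
grip_width: 0.004
```

```bash
python3 -m handwheel '[[[0,0,0.1,-0.1,0],[0,0,0,-0.1,0],[0,0,0,-0.1,0]]]'
python3 - <<'E'
from h import *
p=manip.capture("scene");print(mandrel(p))
cv2.imwrite("pics/crop3.png",cv2.resize(p["color"][180:260,230:330,::-1],None,fx=8,fy=7.5))
E
```

```text
time_s: 5.35
position: [0.5562, 0.0762, 0.0721]
ee_rot: [-179.3, -1.1, -2.8]
ft_force: [-0.1, -0.5, 0.1]
grip_width: 0.004
(378, ((557.9594116210938, 77.3982162475586), (49.202667236328125, 142.12876892089844), 87.37288665771484), array([0.595 , 0.0705, 0.0534]), np.float64(0.0628))
```

View pics/crop3.png

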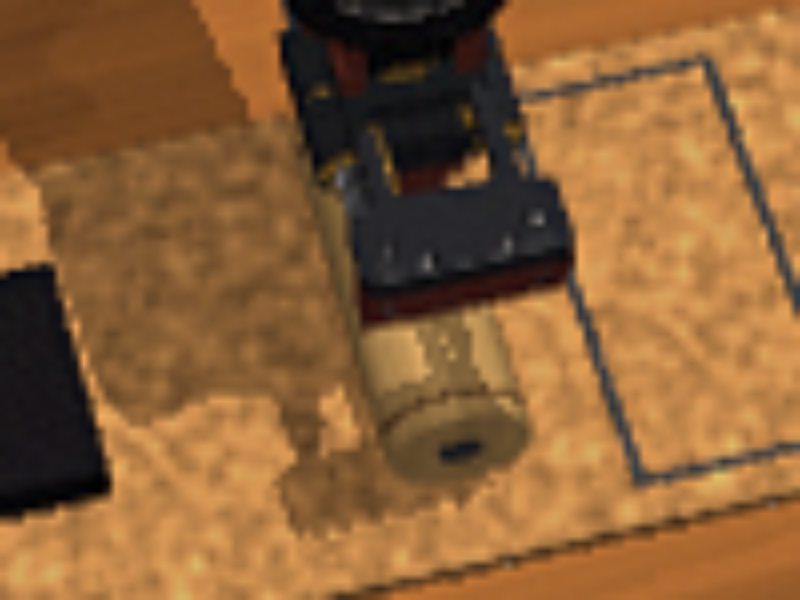

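The mandrel hasn't moved and there's no force yet, although the TCP is below the nominal contact height. I'll keep feeling downwards.

```bash
python3 -m handwheel '[[[0,0,0.0,-0.1,0],[0,0,0,-0.1,0]]]';python3 -m handwheel '[[[0,0,0.0,-0.1,0],[0,0,0,-0.1,0]]]'
```

```text
time_s: 5.65
position: [0.5563, 0.0762, 0.0701]
ee_rot: [-179.3, -1.2, -2.8]
ft_force: [-0.7, -0.7, -1.0]
grip_width: 0.007
time_s: 5.9
position: [0.5563, 0.0763, 0.0679]
ee_rot: [-179.3, -1.2, -2.8]
ft_force: [0.1, -0.1, -0.5]
grip_width: 0.007
```

Run:
```python
from h import *
for n in("scene","top"):
    p=manip.capture(n);X=cloud(p);print(n,mandrel(p)[1])
    for a,b in((.064,.08),(.08,.1),(.1,.12),(.12,.14),(.14,.16),(.16,.2)):
        m=(X[...,2]>a)&(X[...,2]<b)&(abs(X[...,0]-.556)<.12)&(abs(X[...,1]-.076)<.12)
        if m.any():q=X[m];print(a,m.sum(),q.min(0).round(3),q.max(0).round(3))
    if n=="scene": cv2.imwrite("pics/crop4.png",cv2.resize(p["color"][140:260,210:370,::-1],None,fx=5,fy=5,interpolation=cv2.INTER_CUBIC))
```

```text
scene ((559.793212890625, 76.70674896240234), (48.57918930053711, 140.73048400878906), 87.89553833007812)
0.064 9 [0.592 0.069 0.064] [0.628 0.085 0.067]
0.1 3 [0.567 0.073 0.118] [0.57  0.078 0.12 ]
0.12 5 [0.569 0.078 0.121] [0.573 0.086 0.128]
0.14 67 [0.476 0.04  0.147] [0.638 0.108 0.16 ]
0.16 879 [0.463 0.039 0.16 ] [0.648 0.109 0.2  ]h.py:21: RuntimeWarning: Mean of empty slice.
  return len(q),b,q.mean(0).round(4),np.percentile(q[:,2],95).round(4)
  ret = um.true_divide(
Traceback (most recent call last):
  File "h.py", line 21, in mandrel
    return len(q),b,q.mean(0).round(4),np.percentile(q[:,2],95).round(4)
                                       ~~~~~~~~~~~~~^^^^^^^^^^^
IndexError: index -1 is out of bounds for axis 0 with size 0
```

View pics/crop4.png

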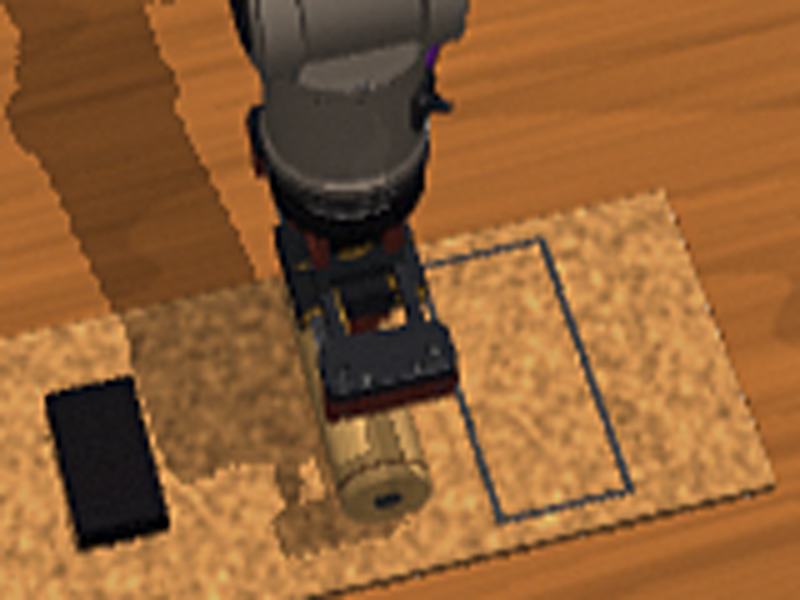

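The depth map puts the underside of the gripper body at about z 0.147, where the readings imply 0.127. So the fingertips are probably higher than stated, while x and y agree. I'll keep feeling down.

```bash
for i in 1; do python3 -m handwheel '[[[0,0,0.0,-0.1,0],[0,0,0,-0.1,0],[0,0,0,-0.1,0]]]'; done; python3 -m handwheel '[[[0,0,0.0,-0.1,0],[0,0,0,-0.1,0]]]'
```

```text
time_s: 6.38
position: [0.5562, 0.0762, 0.0647]
ee_rot: [-179.3, -1.2, -2.8]
ft_force: [-0.3, -1.2, 0.6]
grip_width: 0.007
time_s: 6.62
position: [0.5562, 0.0763, 0.0626]
ee_rot: [-179.3, -1.2, -2.8]
ft_force: [0.0, 0.8, -0.5]
grip_width: 0.004
```

```bash
python3 -m handwheel '[[[0,0,0.0,-0.1,0],[0,0,0,-0.1,0]]]';  python3 -m handwheel '[[[0,0,0.0,-0.1,0],[0,0,0,-0.1,0]]]'; python3 -m handwheel '[[[0,0,0.0,0,0]]]'
```

```text
time_s: 6.88
position: [0.5562, 0.0762, 0.0604]
ee_rot: [-179.3, -1.2, -2.8]
ft_force: [-0.2, 0.7, -1.4]
grip_width: 0.005
time_s: 7.12
position: [0.5562, 0.0763, 0.0583]
ee_rot: [-179.3, -1.2, -2.8]
ft_force: [-0.5, 0.5, 3.6]
grip_width: 0.008
time_s: 7.25
position: [0.5563, 0.0762, 0.0584]
ee_rot: [-179.3, -1.2, -2.8]
ft_force: [-0.7, 0.4, 2.3]
grip_width: 0.005
```

Contact is at reported z ≈ 0.058, at about 3 N. First a short, slow test stroke.

```bash
python3 -m handwheel '[[[0,0.01,0.3,-0.05,0],[0,0.02,0.4,-0.05,0],[0,0.02,0.4,-0.05,0],[0,0.01,0.3,-0.05,0],[0,0,0,-0.03,0]]]';  python3 - <<'E'
from h import *
print(mandrel(manip.capture("scene")))
E
```

```text
time_s: 7.88
position: [0.5571, 0.092, 0.0584]
ee_rot: [-179.2, -1.2, -2.8]
ft_force: [-1.3, 0.1, 2.6]
grip_width: 0.003
(414, ((558.0753173828125, 85.40315246582031), (49.157066345214844, 142.375), 86.7800064086914), array([0.5852, 0.076 , 0.0529]), np.float64(0.0613))
```

It works: the tip moved 15.8 mm, the mandrel rolled 8 mm, and it stayed straight. Next cycle: lift, go back, touch down, and stroke about 30 mm.

```bash
python3 -m handwheel '[[[0,0,0,0.7,0],[0,0,-0.8,0.2,0],[0,-0.05,-0.7,0,0],[0,0,0,-0.4,0],[0,0,0,-0.3,0],[0,0,0,-0.1,0],[0,0,0,-0.05,0]]]'
```

```text
time_s: 8.8
position: [0.5563, 0.0754, 0.0582]
ee_rot: [-179.2, -1.1, -2.8]
ft_force: [-0.0, -1.2, 2.3]
grip_width: 0.003
```

```bash
python3 -m handwheel '[[[0,0.01,0.3,-0.05,0],[0,0.02,0.5,-0.05,0],[0,0.02,0.6,-0.05,0],[0,0.02,0.6,-0.05,0],[0,0.02,0.6,-0.05,0],[0,0.02,0.5,-0.05,0],[0,0.01,0.3,-0.05,0],[0,0,0,-0.03,0]]]';  python3 - <<'E'
from h import *
print(mandrel(manip.capture("scene")))
E
```

```text
time_s: 9.8
position: [0.5584, 0.1139, 0.0584]
ee_rot: [-179.0, -1.2, -2.7]
ft_force: [-1.5, 1.5, 4.0]
grip_width: 0.0
(460, ((558.9994506835938, 104.39889526367188), (48.61726379394531, 141.8734893798828), 86.9026107788086), array([0.5811, 0.0949, 0.0537]), np.float64(0.0622))
```

```bash
python3 -m handwheel '[[[0,0,0,0.7,0],[0,-0.05,-0.9,0.2,0],[0,-0.05,-0.9,0,0],[0,0,0,-0.4,0],[0,0,0,-0.3,0],[0,0,0,-0.1,0],[0,0,0,-0.05,0]]]'
```

```text
time_s: 10.72
position: [0.5571, 0.0932, 0.0581]
ee_rot: [-179.0, -1.2, -2.8]
ft_force: [-0.2, -0.1, 2.1]
grip_width: 0.005
```

```bash
python3 -m handwheel '[[[0,0.01,0.3,-0.05,0],[0,0.02,0.5,-0.05,0],[0,0.02,0.6,-0.05,0],[0,0.02,0.6,-0.05,0],[0,0.02,0.6,-0.05,0],[0,0.02,0.5,-0.05,0],[0,0.01,0.3,-0.05,0],[0,0,0,-0.03,0]]]';  python3 - <<'E'
from h import *
print(mandrel(manip.capture("scene")))
E
```

```text
time_s: 11.72
position: [0.5591, 0.1324, 0.0584]
ee_rot: [-178.8, -1.2, -2.6]
ft_force: [-0.9, -0.8, 3.7]
grip_width: 0.005
(468, ((560.40869140625, 123.65571594238281), (49.070045471191406, 141.87741088867188), 87.31415557861328), array([0.5817, 0.1141, 0.0532]), np.float64(0.0619))
```

Steady: +19 mm per stroke, 50 mm left. Repeat.

```bash
python3 -m handwheel '[[[0,0,0,0.7,0],[0,-0.05,-0.9,0.2,0],[0,-0.05,-0.8,0,0],[0,0,0,-0.4,0],[0,0,0,-0.3,0],[0,0,0,-0.1,0],[0,0,0,-0.05,0]]]'
```

```text
time_s: 12.65
position: [0.5578, 0.113, 0.0582]
ee_rot: [-178.8, -1.2, -2.7]
ft_force: [-0.2, 0.5, 1.1]
grip_width: 0.008
```

```bash
python3 -m handwheel '[[[0,0.01,0.3,-0.05,0],[0,0.02,0.5,-0.05,0],[0,0.02,0.6,-0.05,0],[0,0.02,0.6,-0.05,0],[0,0.02,0.6,-0.05,0],[0,0.02,0.5,-0.05,0],[0,0.01,0.3,-0.05,0],[0,0,0,-0.03,0]]]';  python3 - <<'E'
from h import *
print(mandrel(manip.capture("scene")))
E
```

```text
time_s: 13.65
position: [0.5599, 0.1524, 0.0584]
ee_rot: [-178.5, -1.3, -2.5]
ft_force: [-1.5, 0.2, 4.1]
grip_width: 0.005
(497, ((561.1868896484375, 142.816650390625), (49.279510498046875, 144.27467346191406), 87.07514190673828), array([0.5808, 0.1334, 0.0536]), np.float64(0.0623))
```

```bash
python3 -m handwheel '[[[0,0,0,0.7,0],[0,-0.05,-0.9,0.2,0],[0,-0.05,-0.9,0,0],[0,0,0,-0.4,0],[0,0,0,-0.3,0],[0,0,0,-0.1,0],[0,0,0,-0.05,0]]]'
```

```text
time_s: 14.58
position: [0.5585, 0.1316, 0.0581]
ee_rot: [-178.6, -1.2, -2.6]
ft_force: [0.5, 0.2, 0.6]
grip_width: 0.005
```

```bash
python3 -m handwheel '[[[0,0.01,0.3,-0.05,0],[0,0.02,0.5,-0.05,0],[0,0.02,0.6,-0.05,0],[0,0.02,0.6,-0.05,0],[0,0.02,0.6,-0.05,0],[0,0.02,0.5,-0.05,0],[0,0.01,0.3,-0.05,0],[0,0,0,-0.03,0]]]';  python3 - <<'E'
from h import *
print(mandrel(manip.capture("scene")))
E
```

```text
time_s: 15.58
position: [0.5606, 0.1713, 0.0585]
ee_rot: [-178.3, -1.3, -2.4]
ft_force: [-1.1, 0.3, 3.8]
grip_width: 0.005
(498, ((561.884033203125, 161.47430419921875), (48.39040756225586, 144.26730346679688), 87.65284729003906), array([0.5814, 0.1531, 0.0541]), np.float64(0.0619))
```

Last stroke: about 12.5 mm to go, so about 25 mm of tip travel.

```bash
python3 -m handwheel '[[[0,0,0,0.7,0],[0,-0.05,-0.9,0.2,0],[0,-0.05,-0.7,0,0],[0,0,0,-0.4,0],[0,0,0,-0.3,0],[0,0,0,-0.1,0],[0,0,0,-0.05,0]]]'
```

```text
time_s: 16.5
position: [0.5592, 0.1528, 0.0582]
ee_rot: [-178.4, -1.3, -2.5]
ft_force: [-0.0, -0.2, 0.1]
grip_width: 0.007
```

```bash
python3 -m handwheel '[[[0,0.01,0.2,-0.05,0],[0,0.02,0.4,-0.05,0],[0,0.02,0.4,-0.05,0],[0,0.02,0.4,-0.05,0],[0,0.02,0.4,-0.05,0],[0,0.01,0.3,-0.05,0],[0,0.0,0.1,-0.05,0],[0,0,0,-0.03,0]]]';  python3 - <<'E'
from h import *
print(mandrel(manip.capture("scene")))
E
```

```text
time_s: 17.5
position: [0.5607, 0.1796, 0.0585]
ee_rot: [-178.1, -1.3, -2.4]
ft_force: [-0.6, -0.4, 4.0]
grip_width: 0.0
(448, ((562.033203125, 175.1782684326172), (49.03987503051758, 144.44427490234375), 87.31621551513672), array([0.5859, 0.1656, 0.0533]), np.float64(0.0625))
```

Mandrel y is 0.175, with the outline centre at 0.174. I'll lift straight up, then move the hand away.

```bash
python3 -m handwheel '[[[0,0,0,0.5,0],[0,0,0,2,0],[0,0,0,5,0],[0,0,0,5,0],[0,-1,5,1,0],[0,-2,5.5,0,0],[0,-2,5.5,0,0],[0,-2,5.5,0,0]]]'; python3 -m handwheel '[[[0,-2,5.5,0,0.1],[0,-2,5.5,0,0.1],[0,-1,3,0,0],[0,0,0,0,0],[0,0,0,0,0]]]'
python3 - <<'E'
from h import *
p=manip.capture("scene");print(mandrel(p));p=manip.capture("top");print(mandrel(p),outline(p))
cv2.imwrite("pics/fin.png",cv2.resize(p["color"][110:290,190:420,::-1],None,fx=3.4,fy=3.3))
E
```

```text
time_s: 18.55
position: [0.4917, 0.3926, 0.1998]
ee_rot: [-178.1, -1.5, -3.2]
ft_force: [-0.1, 0.3, 0.7]
grip_width: 0.001
time_s: 19.18
position: [0.4362, 0.5408, 0.1991]
ee_rot: [-178.1, -1.5, 9.0]
ft_force: [-0.7, 0.3, 0.1]
grip_width: 0.005
(823, ((563.1808471679688, 175.4555206298828), (49.599430084228516, 143.7908935546875), 86.69392395019531), array([0.5666, 0.1731, 0.0554]), np.float64(0.0629))
(1007, ((560.8348388671875, 176.0735321044922), (49.53370666503906, 140.73748779296875), 87.07623291015625), array([0.5592, 0.1751, 0.0571]), np.float64(0.0639)) (51, ((561.392578125, 173.94415283203125), (75.08170318603516, 168.52650451660156), 87.41522979736328))
```

View pics/fin.png

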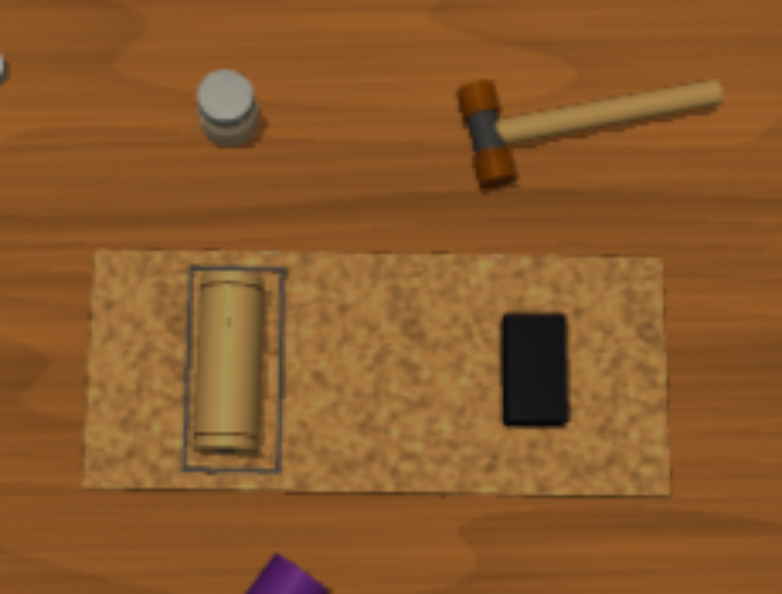

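The mandrel (crop pixel 230,360) lies inside the outline (185–285, 268–470). The block, jar and mallet haven't been moved, and the hand is clear. Handing in.

```bash
python3 -c "
from h import *
print(manip.sign_off())"
```

```text
the job is handed in; nothing more can be done
None
```

The mandrel now lies at rest inside its outline, and I handed the job in at about 19 s of the 58 s allowed. I rolled it about 97 mm in six light top strokes with the closed fingertips, at about 2–4 N. The fingers moved twice as far as the mandrel in each stroke, so it rolled rather than slid.

**Last checks:**

| Check | Result |
|---|---|
| Mandrel centre | (0.561, 0.176) from the top camera, (0.563, 0.175) from the scene camera |
| Outline centre | (0.561, 0.174) |
| Angle between them | within 1° |
| Clearance to the lines | about 8–10 mm along y, 10 mm at each end |
| Block, mallet and jar | look unmoved in the last picture; I did not re-measure them |
| Hand | well clear, touching nothing |

**Disagreement:** the fingertips touched the mandrel at a reported tool height of 0.058 m, about 20 mm lower than the stated sizes give (0.079 m). I found the surface by feel instead. While I was still looking for it, before the first stroke, the mandrel did not move.

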